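Open the tile stand's prop leg and set the terracotta tile on it

TASK

Push the small stand's folding prop leg up and back, through the stiff last bit, until it is fully home against its red stop, and press it there for half a second with about 15 N (25 N would break it). Then take the terracotta tile with the white panel out of the wooden rack and gently stand it on the stand, square to it, foot behind the two blue lugs, leaning back against the opened leg, and let go. Leave everything else on the bench where it is.

Things in the scene. Friction and masses are not known exactly. Their poses are not given: they have to be found in the camera images.
- stand: White steel tile stand, screwed down; origin at its underside, own -x is its front, z up. Base plate 140 mm (x, -75 to +65) by 110 mm (y), 10 mm thick. Two blue lugs, each x -24 to -14 mm, y 23 to 49 mm either side (46 mm gap between them), rise to z = 27 mm. Leg hinge line along y at x = 25, z = 18 mm, between dark cheeks at y = +-31 mm (x 18 to 32 mm, z to 25 mm).
- foot_place (a point): Point on top of the stand's base plate (z = 10 mm, x = 2, y = 0 in the stand's frame) where the tile's foot belongs: midway between the lugs' back faces (x = -14 mm) and the front of the brass hinge barrel (x = 18 mm).
- leg: Flat aluminium prop leg, 86 mm long, 30 mm wide, 8 mm thick. Origin on the hinge line; own y along the hinge (the stand's y); own -x runs along it to its free end; own -z is the side to push and to lean the tile on (underneath when folded, facing front once up). Flat towards the front is angle 0; it starts 0.55 to 1.2 rad up and swings up, over the vertical and back. It stays where it is left.
- leg_hinge (a point): Centre of the leg's hinge. Pushing square to the leg near its cross-bar takes 1 to 2 N; over the last 0.10 rad a friction catch makes it 5 to 8 N (push on through that); then comes the hard stop, 1.75 to 1.95 rad from flat, set differently every time. More than 25 N on the leg breaks it.
- leg_tip (a point): Centre of the orange cross-bar (12 mm by 44 mm wide by 10 mm thick) at the leg's free end, 80 mm from the hinge line, on the leg's middle plane.
- leg_heel (a point): Point on the leg's back side (own +z), 30 mm from the hinge line, that meets the stop; coincides with stop_face when the leg is fully home.
- stop_face (a point): Middle of the face of the red stop block behind the leg, 30 mm from the hinge line. The gap to leg_heel is about 3 mm where the catch begins and under 1.6 mm counts as home.
- rack: Fixed wooden rack, 210 mm (x) by 100 mm (y) by 40 mm high, origin at the centre of its underside, with three slots 17 mm (x) by 69 mm (y), 30 mm deep (floor at z = 10 mm), at x = -70, 0 and +70 mm.
- tile: The terracotta (red-brown) tile with a white panel and a red-brown disc, alike on both faces: 14 mm thick (x), 66 mm wide (y), 140 mm tall (z), 0.22 to 0.33 kg. Origin at the centre of its foot. Knocks over 40 N break it. It stands upright in one of the rack's slots.
- tile_blue: Blue tile of the same size in another slot; stays there.
- tile_grey: Grey tile of the same size in another slot; stays there.
- reagent: White bottle with green cap, 64 mm wide, 160 mm tall, origin under its centre; stays.
- beaker: Glass beaker, 72 mm wide, 85 mm tall, origin under its centre; stays.
- spray: White spray bottle with red trigger, 68 mm wide, about 180 mm tall, origin under its centre; stays.
- pot: Terracotta pot, 96 mm wide, 100 mm tall, origin under its centre; stays.
- brush: Brush lying on the bench, 200 mm long along its x; stays.

How it is judged (in metres and radians):
On the way, in this order (a step that is already met when the one before it is completed fails the run):
1. the prop leg is pushed fully home and pressed against its stop with over 9 N while the tile is still in the rack (distance between leg_heel and stop_face below 0.0016 m and distance of tile from where it was at the start of the episode below 0.02 m and contact force between the fingers and leg above 9 N), for 0.2 s.
2. the terracotta tile stands behind the lugs and leans on the leg (x of tile in the frame of stand between -0.015 and 0.02 m and y of tile in the frame of stand between -0.02 and 0.02 m and z of tile in the frame of stand below 0.02 m and angle between tile's own z axis and vertical between 0.15 and 0.7 rad and angle between the x axis of tile and the y axis of stand, either way round above 1.37 rad and contact force between tile and leg above 0.05 N), for 0.2 s.
At the end, for the whole second after the job is handed in: Leg home (heel within 1.6 mm of the stop face); terracotta tile on the base plate (foot centre x -15 to 20, y within 20, z under 20 mm in the stand frame), leaning back 0.15 to 0.70 rad on the leg, square to the stand within 0.2 rad, at rest, released (all of step 2 and distance between leg_heel and stop_face below 0.0016 m and linear speed of tile below 0.01 m/s and contact force between the fingers and tile below 0.05 N); the robot touches nothing.
It fails at once if the robot pushes the leg with more than 25 N (contact force between any of the arm, the fingers and leg above 25 N).
It fails at once if the tile is dropped or knocked hard on the stand (over 40 N) (contact force between tile and stand above 40 N).
It fails at once if another tile, bottle, beaker, pot or brush is moved by more than 3 cm (distance of any of tile_blue, tile_grey, reagent, beaker, spray, pot, brush from where it was at the start of the episode above 0.03 m).
It also fails if it takes over 72 s, if anything falls off the work surface, if the arm or the gripper's body presses on something with over 40 N, if the wrist force passes 120 N, or if a joint passes its speed limit or range.

ROBOT

A 6-joint arm with a two-finger parallel gripper is mounted at the origin on the work surface. World frame = base frame: x ahead of the robot, y to its left, z up, the work surface at z = 0. Lengths are in mm, angles in rad, forces in N, time in s.
With the tool pointing down it reaches from about 350 to 775 mm from the base axis. Payload 7.3 kg.
Tool frame: the origin (TCP) lies midway between the tips of the shut fingers; the grasp point (between the pads) lies 19 mm behind it; z points along the fingers, y is the line along which they close (so a half turn about z gives the same grasp; the last joint's range is limited). The gripper opens to 92 mm and grips with 3 to 60 N. Pads are 19 mm wide; open, the fingers measure 130 mm over their backs; the gripper's body (75 mm by 190 mm) begins 47 mm behind the grasp point.
Start: joints at [1.171, 0.342, 1.524, -0, 1.275, -0.146], TCP at [131.803, 508.205, 226.741] pointing down, gripper open.
Joint ranges: [-2.53, 2.53], [-0.77, 2.02], [0.04, 2.7], [-1, 4.14], [0.28, 2.66], [-3.11, 3.11]. Speed limits (rad/s): [2.57, 2.57, 3.14, 3.14, 3.14, 3.14].

INTERFACE

Orientations are given as [roll, pitch, yaw] about the fixed x, y, z axes, in that order (R = Rz(yaw) Ry(pitch) Rx(roll)).
In Python, from plant import bot gives the robot as it stands. The module is installed in compiled form; this text tells all that it offers.
- The arm moves only by the shell command python3 -m crank 'ROWS' [OPENING]. ROWS is JSON, a list of rows, each a list of 6 numbers: the shift along the tool's x, y, z in m, then the turn, a rotation vector about the tool's x, y, z in rad. In form: [[dx, dy, dz, wx, wy, wz], ...]. A call has 1 to 5 rows; each row shifts and turns the commanded pose from where the row before left it, along the tool's axes as they then stand; what a row does not reach is not made up. A row lasts 1/8 s, in which the tool goes at most 62.5 mm and 10.7 degrees, less where a joint would pass 70% of its speed; a pose out of reach is approached as far as the arm can. A call is refused whole if a number of a shift passes 0.0625 or a number of a turn 0.188, either way. A call with a gripper value outside its range is refused whole. OPENING is the opening in per cent of the stroke, from 0 (shut) to 100 (fully open), set as the call begins (- or left out, the last holds). The fingers move at their own pace and stop on an object; the grip force is fixed at half the most. Time passes only in rows, so rows that do not move let the fingers close. It gives the time, the measured TCP pose, the force, the opening and the grip force at its end, in the units of the state.
- bot.get_obs(): the state, without advancing time (a new reading comes with each control period).
- bot.capture(name): name is "scene" or "top" or "wrist"; returns a dict with "color" (420x560x3 uint8, blue, green, red), "fov_y" (degrees; the focal length in pixels is half the picture's height over the tangent of half this angle, whatever the lens; pixels are square), "cx", "cy" (the principal point, pixels), "extrinsics" (4x4, takes a point from world to camera coordinates); the wrist camera has in their place "tool_from_camera" (4x4, takes a point from camera to tool coordinates, whose origin is the TCP and whose axes are the flange's). Camera axes: x right, y up, looking along -z (the intrinsics and any distortion apply to the point x, -y, -z); pixel columns grow to the right and rows downward; lengths in mm; the calibration is good to about 2 mm. A picture is of the moment at which its call begins: read the wrist's pose just before it. There is no depth.
- bot.close_job(): hands the job in; it is judged then, once.
The state is a dict: "time": time; "joint_positions": joint angles; "dq": joint speeds; "tau": joint torques, N m; "tool_pos": TCP position; "tcp_rot": TCP orientation; "contact_force": force on the tool from outside, world axes, zero at the start; "moment": the same for the moment, N m; "grip_width": finger opening in mm; "finger_force": force on a finger pad.
Only numpy, scipy, OpenCV 4.12 (cv2) and the standard library are available. Lean on these libraries where they do the work, as an engineer would, in place of code of your own. Each camera call takes 0.05 s, during which the arm holds its last target. There are 200 camera calls.

## Working session

There is one attempt and no reset: what is moved stays moved. The work goes in short steps, Python scripts to look and compute and a shell command to move; the robot and the scene stay as the last step left them, time stands still between calls to the robot, and variables do not carry over. Pictures are saved under pics/ and viewed, at most 10 in all, crops included, and the job is handed in when it is done.

```bash
mkdir -p pics
python3 - <<'E'
from plant import bot
import cv2,numpy as np
o=bot.get_obs();print({k:np.round(v,3).tolist() for k,v in o.items()})
a=bot.capture("scene");b=bot.capture("top")
for n,c in(("scene",a),("top",b)):
    print(n,c["fov_y"],c["cx"],c["cy"],np.round(c["extrinsics"],3).tolist(),[k for k in c])
    cv2.imwrite(f"pics/{n}.png",c["color"])
cv2.imwrite("pics/both1.png",cv2.resize(np.vstack([a["color"],b["color"]]),None,fx=1,fy=1)[:])
E
```

```text
{'time': 0.0, 'joint_positions': [1.171, 0.343, 1.525, 0.0, 1.275, -0.146], 'dq': [-0.001, 0.0, 0.001, -0.001, -0.001, 0.002], 'tau': [0.001, -43.124, -24.422, 0.072, 0.056, -0.0], 'tool_pos': [131.627, 507.803, 226.024], 'tcp_rot': [-3.14, -0.0, 2.888], 'contact_force': [-0.421, -0.305, 0.024], 'moment': [0.001, 0.002, -0.004], 'finger_force': 0.0, 'grip_width': 91.688}
scene 47.04255453183209 269.53066526354365 206.66047177095152 [[-0.335, 0.942, -0.002, 222.844], [-0.799, -0.283, 0.53, 466.983], [0.499, 0.179, 0.848, -1398.869], [0.0, 0.0, 0.0, 1.0]] ['color', 'fov_y', 'cx', 'cy', 'extrinsics']
top 57.413128741630764 282.98536908113715 212.44128779745026 [[0.003, -1.0, -0.03, -10.233], [0.989, -0.001, 0.149, -624.044], [-0.149, -0.03, 0.988, -824.593], [0.0, 0.0, 0.0, 1.0]] ['color', 'fov_y', 'cx', 'cy', 'extrinsics']
```

View pics/scene.png

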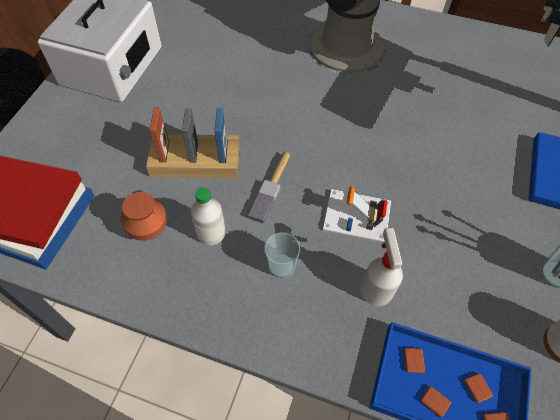

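View pics/top.png

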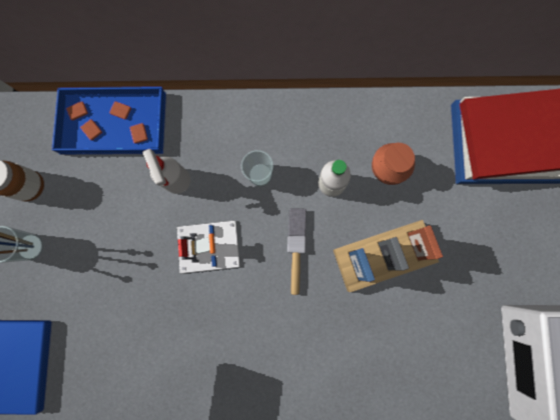

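The scene view shows the rack at about (195,155) and the stand at (358,213). In the top view, the stand is at (208,247) with its front to the image right (world -y): blue lugs at (211,230) and (214,262), red stop at (185,247). The rack is at (388,257) with the terracotta tile in the right-hand slot, at (425,243).

```bash
cat > h.py <<'E'
import numpy as np,cv2
from plant import bot
from scipy.spatial.transform import Rotation as R
def f(c): return c["color"].shape[0]/2/np.tan(np.radians(c["fov_y"])/2)
def T(c,obs=None):  # world from camera
    if "extrinsics" in c: return np.linalg.inv(c["extrinsics"])
    M=np.eye(4);M[:3,:3]=R.from_euler("xyz",obs["tcp_rot"]).as_matrix();M[:3,3]=obs["tool_pos"]
    return M@np.array(c["tool_from_camera"])
def ray(c,uv,obs=None):
    M=T(c,obs);d=np.array([(uv[0]-c["cx"])/f(c),-(uv[1]-c["cy"])/f(c),-1.])
    d=M[:3,:3]@d;return M[:3,3],d/np.linalg.norm(d)
def onplane(c,uv,z,obs=None):
    o,d=ray(c,uv,obs);return o+d*(z-o[2])/d[2]
def proj(c,p,obs=None):
    q=np.linalg.inv(T(c,obs))@np.append(p,1);return np.array([c["cx"]-f(c)*q[0]/q[2],c["cy"]+f(c)*q[1]/q[2]])
def tri(rs):
    A=sum(np.eye(3)-np.outer(d,d) for o,d in rs);b=sum((np.eye(3)-np.outer(d,d))@o for o,d in rs)
    p=np.linalg.solve(A,b);return p,[np.linalg.norm((np.eye(3)-np.outer(d,d))@(p-o)) for o,d in rs]
def blobs(img,lo,hi,roi,amin=8):
    x0,y0,x1,y1=roi;m=cv2.inRange(cv2.cvtColor(img[y0:y1,x0:x1],cv2.COLOR_BGR2HSV),np.array(lo),np.array(hi))
    n,l,s,ce=cv2.connectedComponentsWithStats(m)
    return [(s[i,4],ce[i]+[x0,y0]) for i in range(1,n) if s[i,4]>=amin],m
E
python3 - <<'E'
from h import *
np.set_printoptions(precision=1,suppress=True)
a=bot.capture("scene");b=bot.capture("top")
for n,c,roi in(("scene",a,(315,180,395,245)),("top",b,(170,215,248,280))):
    print(n)
    for col,lo,hi in(("orange",(5,150,120),(18,255,255)),("blue",(100,120,60),(125,255,255)),("red",(0,170,80),(3,255,255))):
        for s,p in blobs(c["color"],lo,hi,roi)[0]: print(col,s,p,onplane(c,p,27))
    bl,m=blobs(c["color"],(0,0,150),(180,60,255),roi)
    cs=max(cv2.findContours(m,0,2)[0],key=cv2.contourArea)
    q=cv2.boxPoints(cv2.minAreaRect(cs))+roi[:2]
    Q=np.array([onplane(c,p,10) for p in q]);print("plate",q.tolist(),Q,Q.mean(0),np.linalg.norm(np.diff(Q,axis=0),axis=1))
m=cv2.inRange(cv2.cvtColor(b["color"][215:300,325:450],cv2.COLOR_BGR2HSV),np.array((12,90,80)),np.array((25,255,255)))
cs=cv2.findContours(m,0,2)[0];q=cv2.boxPoints(cv2.minAreaRect(np.vstack([c for c in cs if cv2.contourArea(c)>20])))+[325,215]
Q=np.array([onplane(b,p,40) for p in q]);print("rack",Q,Q.mean(0),np.linalg.norm(np.diff(Q,axis=0),axis=1))
A=cv2.resize(a["color"][95:250,140:400],None,fx=3,fy=3,interpolation=2)
B=cv2.resize(b["color"][210:300,165:445],(780,251),interpolation=2)
cv2.imwrite("pics/c1.png",cv2.resize(np.vstack([A[:330],B]),(780,581)))
E
```

```text
scene
orange 71 [351.2 195.7] [520.2 144.4  27. ]
blue 51 [349.2 224.2] [593.8 158.9  27. ]
red 53 [384.  208.9] [530.  221.8  27. ]
plate [[323.0, 200.0], [394.0, 200.0], [394.0, 244.0], [323.0, 244.0]] [[541.4  86.   10. ]
 [487.2 239.1  10. ]
 [599.1 262.5  10. ]
 [650.4 117.7  10. ]] [569.5 176.3  10. ] [162.5 114.3 153.6]
top
orange 61 [211.5 243.1] [555.7 155.9  27. ]
blue 20 [211.1 228.8] [588.7 158.   27. ]
blue 34 [213.6 260.4] [516.  149.9  27. ]
red 31 [181.2 247.9] [544.5 226.   27. ]
plate [[175.5732741355896, 225.8028860092163], [234.7198486328125, 219.40866374969482], [237.81298828125, 248.0202178955078], [178.66641235351562, 254.4144401550293]] [[597.8 246.8  10. ]
 [613.  106.   10. ]
 [545.4  97.2  10. ]
 [530.2 236.4  10. ]] [571.6 171.6  10. ] [141.7  68.2 140. ]
rack [[ 540.3 -122.9   40. ]
 [ 610.5 -326.    40. ]
 [ 515.5 -353.4   40. ]
 [ 446.9 -153.7   40. ]] [ 528.3 -239.    40. ] [214.8  98.9 211.1]
```

View pics/c1.png

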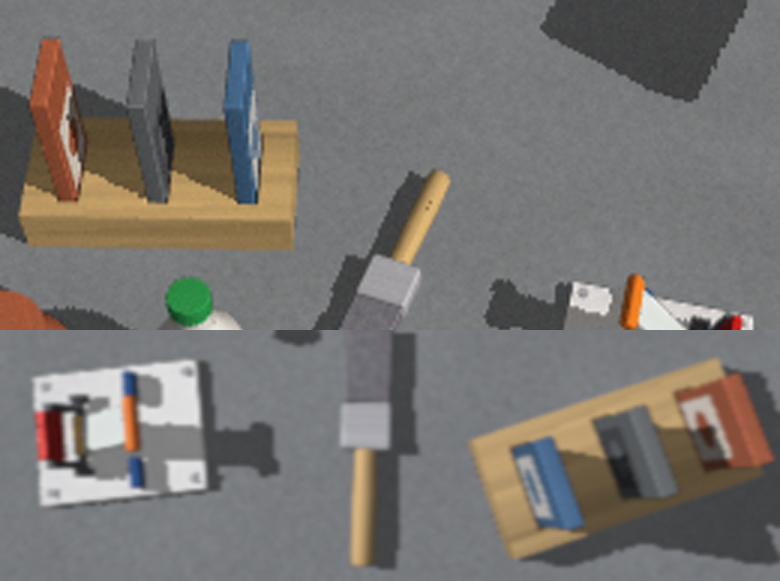

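Stand and rack are clearly seen: the stand's front faces world -y, and the terracotta tile is in the rack's -y end slot. Next I'll triangulate the key points and get clearances.

Run:
```python
from h import *
np.set_printoptions(precision=1,suppress=True)
a=bot.capture("scene");b=bot.capture("top")
for n,p,q in(("orange",(351.2,195.7),(211.5,243.1)),("red",(384,208.9),(181.2,247.9))):
    print(n,tri([ray(a,p),ray(b,q)]))
Q=np.array([onplane(b,p,10)[:2] for p in[(176.8,227.2),(235.7,220.8),(239.7,267.4),(179.4,273.5)]])
print("plate",Q,Q.mean(0),np.linalg.norm(np.diff(Q,axis=0),axis=1))
d=(Q[0]+Q[3]-Q[1]-Q[2]);yaw=np.arctan2(d[1],d[0]);e=(Q[3]+Q[2]-Q[0]-Q[1]);print("yaw",yaw,np.arctan2(e[1],e[0])-np.pi/2+2*np.pi)
c=Q.mean(0)+5*np.array([np.cos(yaw),np.sin(yaw)]);print("origin",c)
for n,p,z in(("spray base",(172,180),60),("sprayhead",(152,165),160),("reagent cap",(339,167),160),("pot",(398,160),100)): print(n,onplane(b,p,z))
# tile top from top view corners in crop
for x,y in((738,376),(771,457),(680,393),(697,470)):
    print("tile?",onplane(b,(165+x/2.786,210+(y-330)/2.786),150))
o=bot.get_obs();w=bot.capture("wrist");print(w["fov_y"],w["cx"],w["cy"],np.array(w["tool_from_camera"]))
```

```text
orange (array([552.3, 145.8,  73.9]), [np.float64(0.09706409206836031), np.float64(0.09706409206834886)])
red (array([543.3, 220.5,  46.6]), [np.float64(0.3270498292737564), np.float64(0.3270498292738135)])
plate [[594.5 243.7]
 [609.7 103.6]
 [500.4  91.8]
 [485.9 232.7]] [547.6 168. ] [141.  109.9 141.6]
yaw 1.676250315953714 1.6747116380362765
origin [547.1 172.9]
spray base [697.4 244.1  60. ]
sprayhead [704.8 253.6 160. ]
reagent cap [ 698.7 -124.9  160. ]
pot [ 730. -259.  100.]
tile? [ 580.1 -301.8  150. ]
tile? [ 523.3 -321.5  150. ]
tile? [ 568.1 -260.7  150. ]
tile? [ 514.2 -270.   150. ]
60.56984285797065 276.90221452753985 206.95031128185576 [[  -0.     1.     0.3   75.3]
 [   1.     0.    -0.     0.2]
 [  -0.     0.3   -1.  -158.7]
 [   0.     0.     0.     1. ]]
```

Everything checks out: the plate measures 141x110, the stand origin is about (547, 173) with yaw 1.676, and the leg is at about 0.82 rad. Now moving over the front of the stand with fingers shut, then turning tool y along the hinge.

```bash
r='[-0.0424,-0.0234,0,0,0,0]'; 
python3 -m crank '[[-0.0424,-0.0234,0,0,0,0],[-0.0424,-0.0234,0,0,0,0],[-0.0424,-0.0234,0,0,0,0],[-0.0424,-0.0234,0,0,0,0]]' 0 
python3 -m crank '[[-0.0424,-0.0234,0,0,0,0],[-0.0424,-0.0234,0,0,0,0],[-0.0424,-0.0234,0,0,0,0],[-0.0424,-0.0234,0,0,0,0]]' 
python3 -m crank '[[-0.0424,-0.0234,0,0,0,0],[-0.0424,-0.0234,0,0,0,0],[-0.0424,-0.0234,0,0,0,0],[-0.0424,-0.0234,0,0,0,0]]' 
python3 -m crank '[[0,0,0,0,0,0.173],[0,0,0,0,0,0.173],[0,0,0,0,0,0.173],[0,0,0,0,0,0.173]]' 
python3 -m crank '[[0,0,0,0,0,0.173],[0,0,0,0,0,0.173],[0,0,0,0,0,0.173],[0,0,0,0,0,0]]'
python3 - <<'E'
from h import *
o=bot.get_obs();w=bot.capture("wrist");print(o["tool_pos"],o["tcp_rot"],o["joint_positions"])
cv2.imwrite("pics/w1.png",w["color"])
for p in[(547.1,172.9,10),(552.3,145.8,73.9),(588.7,158,27),(516,150,27)]: print(proj(w,p,o))
E
```

```text
time: 0.85
tool_pos: [273.4, 373.9, 226.9]
tcp_rot: [3.141, 0.0, 2.888]
contact_force: [0.6, 0.4, 0.5]
grip_width: 56.6
finger_force: 0.0
time: 1.35
tool_pos: [414.2, 240.6, 226.9]
tcp_rot: [3.141, 0.0, 2.888]
contact_force: [0.1, 0.1, -0.5]
grip_width: 16.2
finger_force: 0.0
time: 1.85
tool_pos: [554.8, 107.4, 226.7]
tcp_rot: [3.141, 0.0, 2.888]
contact_force: [-0.1, -0.3, 0.2]
grip_width: 0.6
finger_force: 0.0
time: 2.35
tool_pos: [553.8, 108.6, 226.6]
tcp_rot: [-3.141, -0.0, 2.19]
contact_force: [-0.7, -0.3, 0.4]
grip_width: 0.5
finger_force: 0.0
time: 2.85
tool_pos: [553.7, 108.7, 226.7]
tcp_rot: [-3.141, -0.0, 1.678]
contact_force: [0.1, -0.4, 0.4]
grip_width: 0.6
finger_force: 0.0
[553.74842667 108.66070748 226.65300835] [-3.14145021e+00 -9.16789129e-05  1.67840509e+00] [ 5.79136348e-02  4.14492166e-01  1.41342196e+00  8.73585694e-05
  1.31382535e+00 -4.97173478e-02]
[276.60272965 113.84828504]
[279.21543781 149.07753785]
[317.15351364 134.67737057]
[242.56349933 134.84210039]
```

View pics/w1.png

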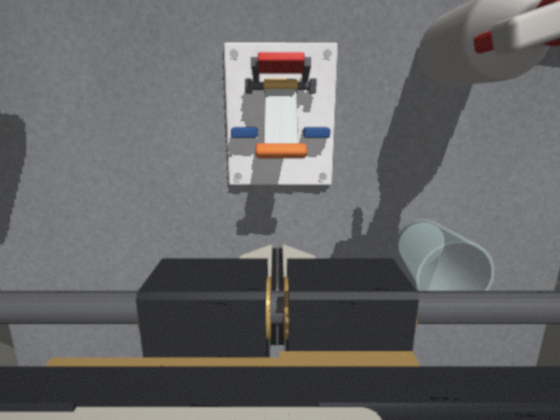

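The wrist view confirms it: lugs at (244,132) and (317,132), orange bar at (281,150), all within about 3 px of prediction (the stand is about 2 mm further in +y). Descending in front of the bar, then pushing.

```bash
python3 -m crank '[[0,0,0.044,0,0,0],[0,0,0.044,0,0,0],[0,0,0.044,0,0,0],[0,0,0.044,0,0,0],[0,0,0,0,0,0]]' 
python3 -m crank '[[0.01,0,0,0,0,0],[0.006,0,0,0,0,0],[0.006,0,0,0,0,0],[0.006,0,0,0,0,0],[0.006,0,0,0,0,0]]' 
python3 -m crank '[[0.006,0,0,0,0,0],[0.006,0,0,0,0,0],[0.006,0,0,0,0,0],[0.006,0,0,0,0,0],[0.006,0,0,0,0,0]]'
```

```text
time: 3.52
tool_pos: [551.4, 108.5, 47.9]
tcp_rot: [-3.134, -0.0, 1.679]
contact_force: [0.1, -0.4, 0.2]
grip_width: 0.8
finger_force: 0.0
time: 4.15
tool_pos: [551.6, 142.3, 52.7]
tcp_rot: [3.138, 0.001, 1.677]
contact_force: [-0.7, -4.1, 2.8]
grip_width: 0.1
finger_force: 2.1
time: 4.78
tool_pos: [546.8, 172.8, 50.5]
tcp_rot: [-3.141, -0.0, 1.677]
contact_force: [-0.1, -2.4, 1.6]
grip_width: 0.3
finger_force: 1.0
```

```bash
python3 -m crank '[[-0.004,0,0,0,0,0],[0,0,-0.015,0,0,0],[0,0,-0.015,0,0,0]]' 
python3 -m crank '[[0.006,0,0,0,0,0],[0.006,0,0,0,0,0],[0.003,0,0,0,0,0],[0.003,0,0,0,0,0],[0,0,0,0,0,0]]'
python3 -m crank '[[0.002,0,0,0,0,0],[0,0,0,0,0,0]]'
python3 -m crank '[[0.002,0,0,0,0,0],[0,0,0,0,0,0]]'
```

```text
time: 5.15
tool_pos: [547.7, 168.3, 81.9]
tcp_rot: [3.141, -0.0, 1.676]
contact_force: [0.7, -0.6, 0.6]
grip_width: 0.3
finger_force: 0.0
time: 5.78
tool_pos: [545.2, 186.6, 80.4]
tcp_rot: [-3.141, -0.0, 1.677]
contact_force: [0.3, -0.6, 1.6]
grip_width: 0.3
finger_force: 0.0
time: 6.02
tool_pos: [545.1, 188.2, 80.5]
tcp_rot: [-3.141, -0.0, 1.677]
contact_force: [-0.2, -0.6, -1.1]
grip_width: 0.5
finger_force: 0.4
time: 6.28
tool_pos: [545.0, 190.2, 80.6]
tcp_rot: [-3.141, -0.0, 1.677]
contact_force: [-0.3, -0.8, -1.0]
grip_width: 0.4
finger_force: 0.6
```

```bash
python3 -m crank '[[0.002,0,0,0,0,0],[0,0,0,0,0,0]]' | grep -E "pos|contact"
python3 -m crank '[[0.001,0,0,0,0,0],[0,0,0,0,0,0]]'| grep -E "pos|contact"
python3 -m crank '[[0.001,0,0,0,0,0],[0,0,0,0,0,0]]'| grep -E "pos|contact"
python3 -m crank '[[0.001,0,0,0,0,0],[0,0,0,0,0,0]]'| grep -E "pos|contact"
```

```text
tool_pos: [544.8, 192.3, 80.7]
contact_force: [-0.9, -1.9, -0.1]
tool_pos: [544.8, 193.2, 80.7]
contact_force: [0.2, -1.6, -1.4]
tool_pos: [544.7, 194.3, 80.7]
contact_force: [0.4, -2.0, -1.3]
tool_pos: [544.6, 195.3, 80.7]
contact_force: [0.1, -2.1, 0.3]
```

```bash
python3 -m crank '[[0.001,0,0,0,0,0],[0,0,0,0,0,0]]' | grep -E "pos|contact"
python3 -m crank '[[0.001,0,0,0,0,0],[0,0,0,0,0,0]]'| grep -E "pos|contact"
python3 -m crank '[[0.001,0,0,0,0,0],[0,0,0,0,0,0]]'| grep -E "pos|contact"
```

```text
tool_pos: [544.5, 196.3, 80.8]
contact_force: [0.3, -1.8, -1.4]
tool_pos: [544.4, 197.3, 80.8]
contact_force: [-0.8, -1.7, -0.1]
tool_pos: [544.3, 198.2, 80.8]
contact_force: [0.5, -2.1, -0.6]
```

```bash
python3 -m crank '[[0.001,0,0,0,0,0],[0,0,0,0,0,0]]' | grep -E "pos|contact"
python3 -m crank '[[0.001,0,0,0,0,0],[0,0,0,0,0,0]]'| grep -E "pos|contact"
python3 -m crank '[[0.001,0,0,0,0,0],[0,0,0,0,0,0]]'| grep -E "pos|contact"
python3 -m crank '[[0.001,0,0,0,0,0],[0,0,0,0,0,0]]'| grep -E "pos|contact"
```

```text
tool_pos: [544.2, 199.3, 80.8]
contact_force: [-0.1, -1.5, -1.3]
tool_pos: [544.1, 199.9, 80.7]
contact_force: [0.3, -3.8, -0.2]
tool_pos: [544.0, 200.4, 80.6]
contact_force: [1.1, -6.6, -1.6]
tool_pos: [543.9, 201.0, 80.5]
contact_force: [1.1, -7.1, -1.2]
```

The catch has been reached (about 7 N). Stepping on.

```bash
python3 -m crank '[[0.001,0,0,0,0,0],[0,0,0,0,0,0]]' | grep -E "pos|contact"
python3 -m crank '[[0.001,0,0,0,0,0],[0,0,0,0,0,0]]'| grep -E "pos|contact"
python3 -m crank '[[0.001,0,0,0,0,0],[0,0,0,0,0,0]]'| grep -E "pos|contact"
python3 -m crank '[[0.001,0,0,0,0,0],[0,0,0,0,0,0]]'| grep -E "pos|contact"
```

```text
tool_pos: [543.8, 201.9, 80.4]
contact_force: [1.2, -7.5, -1.8]
tool_pos: [543.7, 202.8, 80.3]
contact_force: [0.9, -7.8, -3.1]
tool_pos: [543.6, 203.9, 80.4]
contact_force: [1.9, -8.0, -1.9]
tool_pos: [543.5, 204.8, 80.4]
contact_force: [1.7, -7.3, -2.2]
```

```bash
python3 -m crank '[[0.001,0,0,0,0,0],[0,0,0,0,0,0]]' | grep -E "pos|contact"
python3 -m crank '[[0.001,0,0,0,0,0],[0,0,0,0,0,0]]'| grep -E "pos|contact"
python3 -m crank '[[0.001,0,0,0,0,0],[0,0,0,0,0,0]]'| grep -E "pos|contact"
```

```text
tool_pos: [543.3, 205.8, 80.4]
contact_force: [1.6, -7.5, -2.6]
tool_pos: [543.2, 206.8, 80.4]
contact_force: [0.5, -8.6, -2.8]
tool_pos: [543.2, 207.6, 80.4]
contact_force: [1.1, -9.1, -2.5]
```

```bash
python3 -m crank '[[0.001,0,0,0,0,0],[0,0,0,0,0,0]]' | grep -E "pos|contact"
python3 -m crank '[[0.0006,0,0,0,0,0],[0,0,0,0,0,0]]'| grep -E "pos|contact"
```

```text
tool_pos: [543.1, 208.1, 80.2]
contact_force: [2.1, -10.4, -1.9]
tool_pos: [543.0, 208.3, 80.2]
contact_force: [2.1, -13.0, -3.3]
```

```bash
python3 -m crank '[[0.0005,0,0,0,0,0],[0,0,0,0,0,0],[0,0,0,0,0,0]]' | grep -E "pos|contact"
python3 -m crank '[[0,0,0,0,0,0],[0,0,0,0,0,0],[0,0,0,0,0,0]]'| grep -E "pos|contact"
```

```text
tool_pos: [543.0, 208.5, 80.1]
contact_force: [1.8, -13.3, -2.9]
tool_pos: [543.0, 208.5, 80.2]
contact_force: [0.6, -13.7, -3.4]
```

```bash
python3 -m crank '[[0.0005,0,0,0,0,0],[0,0,0,0,0,0],[0,0,0,0,0,0],[0,0,0,0,0,0],[0,0,0,0,0,0]]' | grep -E "pos|contact"
python3 -m crank '[[-0.005,0,0,0,0,0],[-0.015,0,0,0,0,0],[-0.03,0,-0.02,0,0,0],[0,0,-0.05,0,0,0],[0,0,-0.05,0,0,0]]'| grep -E "pos|contact"
python3 - <<'E'
from h import *
o=bot.get_obs();w=bot.capture("wrist");a=bot.capture("scene");b=bot.capture("top")
for n,c,roi in(("scene",a,(315,180,395,245)),("top",b,(170,215,248,280)),("w",w,(200,0,360,200))):
    for col,lo,hi in(("orange",(5,150,120),(18,255,255)),("red",(0,170,80),(3,255,255))):
        for s,p in blobs(c["color"],lo,hi,roi)[0]: print(n,col,s,p)
cv2.imwrite("pics/w2.png",np.hstack([w["color"][:250,150:430],cv2.resize(a["color"][175:250,310:400],(300,250),interpolation=2)]))
E
```

```text
tool_pos: [543.0, 208.7, 80.1]
contact_force: [2.0, -15.9, -2.7]
tool_pos: [548.0, 161.4, 202.1]
contact_force: [1.5, -0.9, -0.4]
scene orange 74 [391.43243243 198.41891892]
scene red 20 [383.25 213.9 ]
w orange 610 [280.14590164 116.20163934]
```

View pics/w2.png

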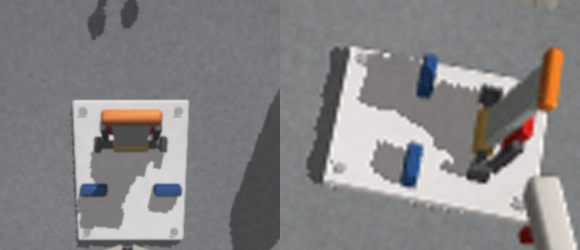

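The leg is home: the position stopped changing while the force rose to 16 N, held for over 0.5 s. The picture shows the bar at (132,117) leaning back over the stop. Now to the rack.

```bash
python3 -m crank '[[0,0,-0.04,0,0,0],[-0.0515,-0.0053,-0.02,0,0,0],[-0.0515,-0.0053,0,0,0,0],[-0.0515,-0.0053,0,0,0,0],[-0.0515,-0.0053,0,0,0,0]]' 100 | grep -E "pos"
python3 -m crank '[[-0.0515,-0.0053,0,0,0,0],[-0.0515,-0.0053,0,0,0,0],[-0.0515,-0.0053,0,0,0,0],[-0.0515,-0.0053,0,0,0,0],[-0.0515,-0.0053,0,0,0,0]]' | grep -E "pos"
python3 -m crank '[[0,0,0,0,0,-0.113],[0,0,0,0,0,-0.113],[0,0,0,0,0,0]]'
python3 - <<'E'
from h import *
np.set_printoptions(precision=3,suppress=True)
o=bot.get_obs();w=bot.capture("wrist");print(o["tool_pos"],o["tcp_rot"],o["joint_positions"])
for x in(-7,7):
  for y in(-33,33):
    c,s=np.cos(.33),np.sin(.33); print(proj(w,(550+x*s*-1+y*c,-305+x*c+y*s,150),o))
cv2.imwrite("pics/w3.png",w["color"])
E
```

```text
tool_pos: [548.2, -46.5, 259.5]
tool_pos: [549.2, -305.4, 259.2]
time: 15.05
tool_pos: [549.3, -303.9, 259.3]
tcp_rot: [-3.141, -0.002, 1.902]
contact_force: [-0.1, 0.3, 0.5]
grip_width: 91.8
finger_force: 0.0
[ 549.348 -303.912  259.258] [-3.141 -0.002  1.902] [-0.628  0.519  1.155  0.001  1.47  -0.959]
[234.312 214.467]
[318.846 214.526]
[233.727 197.103]
[319.448 197.163]
```

View pics/w3.png

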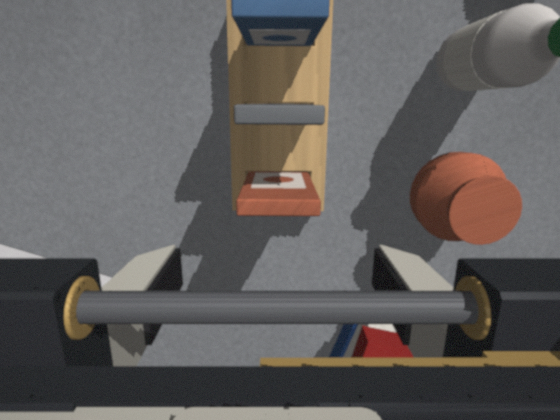

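The tile top is at (237–321, 197–214), within 2 px of prediction. Descending and gripping by its sides.

```bash
python3 -m crank '[[-0.0013,0.002,0.03,0,0,0],[0,0,0.045,0,0,0],[0,0,0.045,0,0,0],[0,0,0.039,0,0,0],[0,0,0,0,0,0]]' 
python3 -m crank '[[0,0,0,0,0,0],[0,0,0,0,0,0],[0,0,0,0,0,0],[0,0,0,0,0,0],[0,0,0,0,0,0]]' 0
python3 -m crank '[[0,0,-0.005,0,0,0],[0,0,-0.01,0,0,0],[0,0,-0.02,0,0,0],[0,0,0,0,0,0]]' -
```

```text
time: 15.72
tool_pos: [550.2, -303.0, 98.3]
tcp_rot: [-3.137, -0.006, 1.901]
contact_force: [0.1, -0.3, -0.1]
grip_width: 91.8
finger_force: 0.0
time: 16.35
tool_pos: [552.6, -305.1, 103.1]
tcp_rot: [3.14, 0.002, 1.903]
contact_force: [-1.3, -0.5, 6.4]
grip_width: 66.3
finger_force: 29.8
time: 16.85
tool_pos: [552.9, -305.1, 138.4]
tcp_rot: [3.14, 0.003, 1.903]
contact_force: [-0.5, 1.2, -3.4]
grip_width: 66.4
finger_force: 29.8
```

Tile is held. Lifting clear of the other tiles and carrying it over the stand, then squaring and tilting it.

```bash
python3 -m crank '[[0,0,-0.04,0,0,0],[0,0,-0.04,0,0,0],[0,0,-0.04,0,0,0],[0,0,-0.032,0,0,0]]' - | grep -E "pos|width"
python3 -m crank '[[0.0489,0.0159,0,0,0,0],[0.0489,0.0159,0,0,0,0],[0.0489,0.0159,0,0,0,0],[0.0489,0.0159,0,0,0,0],[0.0489,0.0159,0,0,0,0]]' - | grep -E "pos|width"
python3 -m crank '[[0.0489,0.0159,0,0,0,0],[0.0489,0.0159,0,0,0,0],[0.0489,0.0159,0,0,0,0],[0.0489,0.0159,0,0,0,0],[0.0489,0.0159,0,0,0,0]]' - | grep -E "pos|width"
python3 -m crank '[[0,0,0,0,0,0.113],[0,0,0,0,0,0.113],[0,0,0,0,-0.12,0],[0,0,0,0,-0.12,0],[0,0,0,0,-0.12,0]]' -
python3 -m crank '[[0,0,0,0,0,0]]' -
python3 - <<'E'
from h import *
np.set_printoptions(precision=3,suppress=True)
o=bot.get_obs();print(o["tool_pos"],o["tcp_rot"],o["joint_positions"])
w=bot.capture("wrist");a=bot.capture("scene")
ow=dict(tool_pos=[548.0,161.4,202.1],tcp_rot=[np.pi,0,1.677])
t,e=tri([ray(w,(280.15,116.2),ow),ray(a,(391.43,198.42))]);print(t,e)
s=np.array([np.cos(1.676),np.sin(1.676)]);d=t[:2]-[547.8,174.5];print("stand frame",d@s,d@[-s[1],s[0]],t[2])
M=R.from_euler("xyz",o["tcp_rot"]).as_matrix();ft=o["tool_pos"]+92*M[:,2];d=ft[:2]-[547.8,174.5];print("foot",d@s,d@[-s[1],s[0]],ft[2])
cv2.imwrite("pics/w4.png",np.hstack([w["color"],a["color"][40:250,280:520].repeat(2,0).repeat(1,1)])[:,:800])
E
```

```text
tool_pos: [552.0, -304.5, 289.6]
grip_width: 66.0
tool_pos: [547.0, -45.8, 287.9]
grip_width: 66.0
tool_pos: [542.5, 211.2, 287.9]
grip_width: 65.9
time: 19.23
tool_pos: [542.8, 209.6, 288.2]
tcp_rot: [-3.141, 0.363, 1.677]
contact_force: [-0.2, -0.6, -3.8]
grip_width: 65.8
finger_force: 30.0
time: 19.35
tool_pos: [542.2, 211.3, 286.7]
tcp_rot: [-3.138, 0.359, 1.681]
contact_force: [0.3, 0.8, -2.4]
grip_width: 65.9
finger_force: 30.0
[542.178 211.32  286.681] [-3.138  0.359  1.681] [ 0.423  0.501  1.165 -0.34   1.593  0.326]
[543.885 227.282  92.932] [np.float64(0.08399486634561239), np.float64(0.08399486634557415)]
stand frame 52.90106113211402 -1.6494640348616443 92.9321798928121
foot 4.844223686241754 1.8886110331238515 200.56115786763843
```

View pics/w4.png

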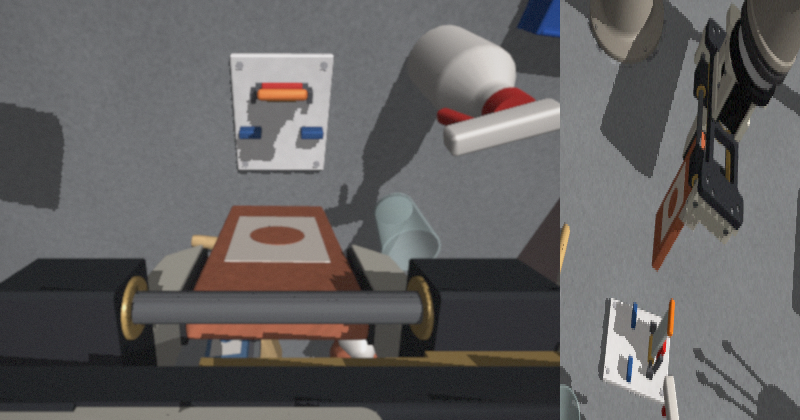

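The tile is held square, with its foot at about (280,207) and the plate centred at 282. The bar is at stand x=53, z=93 (leg at 1.93 rad), so the lean will be about 0.43. Descending with the bar clear by about 9 mm.

```bash
python3 -m crank '[[0.0131,0.001,0.0378,0,0,0],[0.0131,0.001,0.0378,0,0,0],[0.0131,0,0.0378,0,0,0],[0.0131,0,0.0378,0,0,0],[0,0,0,0,0,0]]' - | grep -E "pos|force|rot"
python3 -m crank '[[0.0035,0,0.0094,0,0,0],[0.0018,0,0.0047,0,0,0],[0,0,0,0,0,0]]' - | grep -E "pos|force|rot"
python3 - <<'E'
from h import *
np.set_printoptions(precision=3,suppress=True)
o=bot.get_obs()
s=np.array([np.cos(1.676),np.sin(1.676)])
M=R.from_euler("xyz",o["tcp_rot"]).as_matrix();ft=o["tool_pos"]+92*M[:,2];d=ft[:2]-[547.8,174.5];print("foot",d@s,d@[-s[1],s[0]],ft[2],o["contact_force"])
w=bot.capture("wrist");a=bot.capture("scene")
cv2.imwrite("pics/w5.png",np.hstack([w["color"][:300,130:430],cv2.resize(a["color"][130:250,300:420],(300,300),interpolation=2)]))
E
```

```text
tool_pos: [544.0, 203.8, 126.4]
tcp_rot: [-3.135, 0.36, 1.677]
contact_force: [-0.5, -0.7, -2.6]
finger_force: 30.0
tool_pos: [545.7, 205.7, 114.3]
tcp_rot: [3.141, 0.36, 1.676]
contact_force: [-0.8, -0.9, -2.6]
finger_force: 30.0
foot -1.1576190040025711 -1.2579040049710044 28.150213157405076 [-0.776 -0.864 -2.637]
```

View pics/w5.png

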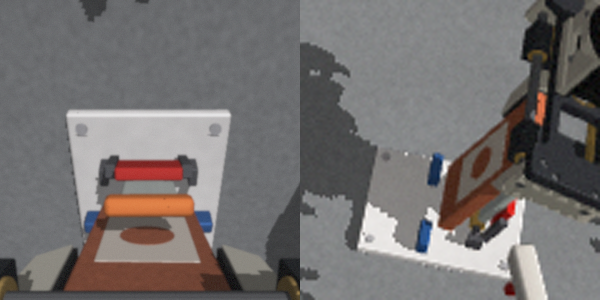

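The foot hangs just behind the lugs and centred, with the bar behind the tile (bar at (149,205)). Lowering in small steps to contact.

```bash
python3 -m crank '[[0.0016,0,0.0042,0,0,0],[0.0016,0,0.0042,0,0,0],[0,0,0,0,0,0]]' - | grep -E "pos|contact"
python3 -m crank '[[0.0007,0,0.0019,0,0,0],[0,0,0,0,0,0]]' - | grep -E "pos|contact"
python3 -m crank '[[0.0007,0,0.0019,0,0,0],[0,0,0,0,0,0]]' - | grep -E "pos|contact"
```

```text
tool_pos: [545.1, 205.5, 104.1]
contact_force: [0.2, 0.1, -2.7]
tool_pos: [545.4, 205.6, 102.5]
contact_force: [-0.4, 0.6, -2.7]
tool_pos: [545.3, 205.5, 100.5]
contact_force: [-0.0, 0.4, -3.1]
```

```bash
python3 -m crank '[[0.0004,0,0.001,0,0,0],[0,0,0,0,0,0]]' - | grep -E "pos|contact"
python3 -m crank '[[0.0004,0,0.001,0,0,0],[0,0,0,0,0,0]]' - | grep -E "pos|contact"
python3 -m crank '[[0.0004,0,0.001,0,0,0],[0,0,0,0,0,0]]' - | grep -E "pos|contact"
```

```text
tool_pos: [545.4, 205.6, 99.5]
contact_force: [0.1, 0.7, -2.6]
tool_pos: [545.4, 205.6, 98.5]
contact_force: [0.7, 0.4, -3.1]
tool_pos: [545.5, 205.7, 98.2]
contact_force: [-2.4, 0.8, 4.6]
```

Contact. Easing up slightly, then tilting back about the foot until it meets the bar.

```bash
python3 -m crank '[[0,0,-0.0006,0,0,0],[0.0018,0,0,0,-0.02,0],[0,0,0,0,0,0]]' - | grep -E "pos|contact"
python3 -m crank '[[0.0018,0,0,0,-0.02,0],[0,0,0,0,0,0]]' - | grep -E "pos|contact"
python3 -m crank '[[0.0018,0,0,0,-0.02,0],[0,0,0,0,0,0]]' - | grep -E "pos|contact|rot"
```

```text
tool_pos: [545.4, 207.6, 97.5]
contact_force: [-0.7, -0.9, 4.0]
tool_pos: [545.2, 209.4, 96.8]
contact_force: [-0.4, -0.6, 4.5]
tool_pos: [545.0, 211.1, 96.1]
tcp_rot: [3.141, 0.421, 1.677]
contact_force: [-0.4, 0.9, 6.4]
```

```bash
python3 -m crank '[[0.0009,0,-0.0004,0,-0.01,0],[0,0,0,0,0,0]]' - | grep -E "pos|contact"
python3 -m crank '[[0.0009,0,-0.0004,0,-0.01,0],[0,0,0,0,0,0]]' - | grep -E "pos|contact"
python3 -m crank '[[0.0009,0,-0.0002,0,-0.01,0],[0,0,0,0,0,0]]' - | grep -E "pos|contact"
```

```text
tool_pos: [544.9, 211.9, 95.8]
contact_force: [1.6, -1.0, 2.9]
tool_pos: [544.6, 212.8, 95.6]
contact_force: [1.3, 0.3, 0.3]
tool_pos: [544.2, 213.8, 95.3]
contact_force: [-0.2, -0.0, -1.9]
```

```bash
python3 -m crank '[[0.0009,0,0.0002,0,-0.01,0],[0,0,0,0,0,0]]' - | grep -E "pos|contact"
python3 -m crank '[[0.0009,0,0.0002,0,-0.01,0],[0,0,0,0,0,0]]' - | grep -E "pos|contact|rot"
python3 - <<'E'
from h import *
np.set_printoptions(precision=3,suppress=True)
o=bot.get_obs()
s=np.array([np.cos(1.676),np.sin(1.676)])
M=R.from_euler("xyz",o["tcp_rot"]).as_matrix();ft=o["tool_pos"]+92*M[:,2];d=ft[:2]-[547.8,174.5];print("foot",d@s,d@[-s[1],s[0]],ft[2],o["contact_force"])
w=bot.capture("wrist");a=bot.capture("scene")
cv2.imwrite("pics/w6.png",np.hstack([cv2.resize(w["color"][100:300,180:380],(400,400),interpolation=2),cv2.resize(a["color"][150:250,310:410],(400,400),interpolation=2)]))
E
```

```text
tool_pos: [544.2, 214.4, 95.0]
contact_force: [-0.6, -1.7, -0.8]
tool_pos: [544.3, 214.7, 94.8]
tcp_rot: [-3.141, 0.471, 1.677]
contact_force: [-0.5, -4.2, 0.7]
foot -1.4629896004182341 -0.7702938206610451 12.785197214676174 [-0.487 -4.207  0.707]
```

View pics/w6.png

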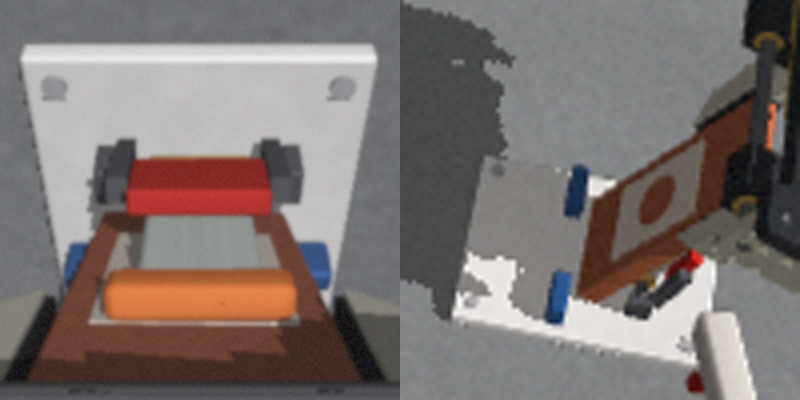

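The tile's foot sits behind both lugs, and it leans on the orange bar (centre (200,295)) with about 4 N. Releasing and withdrawing along the tool axis.

```bash
python3 -m crank '[[0,0,0,0,0,0],[0,0,0,0,0,0],[0,0,0,0,0,0],[0,0,0,0,0,0],[0,0,0,0,0,0]]' 100 
python3 -m crank '[[0,0,-0.02,0,0,0],[0,0,-0.03,0,0,0],[0,0,-0.04,0,0,0],[0,0,-0.04,0,0,0],[0,0,0,0,0,0]]' -
python3 - <<'E'
from h import *
o=bot.get_obs();w=bot.capture("wrist");a=bot.capture("scene")
cv2.imwrite("pics/w7.png",np.hstack([cv2.resize(w["color"][50:350,130:430],(400,400),interpolation=2),cv2.resize(a["color"][150:250,310:410],(400,400),interpolation=2)]))
E
```

```text
time: 25.02
tool_pos: [544.4, 215.2, 94.6]
tcp_rot: [3.142, 0.47, 1.677]
contact_force: [0.4, -0.5, 0.1]
grip_width: 91.5
finger_force: 0.0
time: 25.65
tool_pos: [539.1, 275.5, 213.5]
tcp_rot: [3.135, 0.467, 1.675]
contact_force: [-0.3, -0.9, -0.3]
grip_width: 91.6
finger_force: 0.0
```

View pics/w7.png

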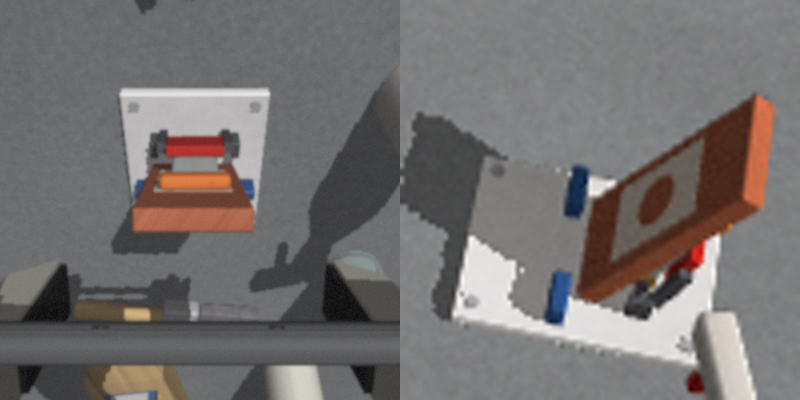

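The tile stands square on the stand, leaning on the bar (centre (195,181)) with its foot behind the lugs, and the gripper is clear. Letting it settle, then handing in.

```bash
python3 -m crank '[[0,0,0,0,0,0],[0,0,0,0,0,0],[0,0,0,0,0,0],[0,0,0,0,0,0]]' - | grep contact
python3 -c "
from plant import bot
print(bot.close_job())"
```

```text
contact_force: [0.6, 0.3, -0.7]
the job is handed in; nothing more can be done
None
```

The job is handed in, but no verdict came back: I pressed the leg against its stop at about 14–16 N for over half a second, then stood the terracotta tile square behind the lugs, leaning back about 0.47 rad on the leg, and released it with the gripper clear.

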